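# Free the vial carousel and index it three clicks, holding it at the needle guide

### The arm

A 7-joint arm with a two-finger parallel gripper is mounted at the origin on a cart in front of the work surface, level with it; the furniture and walls round the work are solid. World frame = base frame: x ahead of the robot, y to its left, z up, the work surface at z = 0. Lengths are in m, angles in rad, forces in N, time in s.
With the tool pointing down it reaches from about 0.425 to 0.95 m from the base axis. Payload 4.7 kg.
Tool frame: the origin (TCP) lies on the centre line of the jaws, within the pads' length; the fingertips stand robot.nose_length ahead of it and the grasp point (between the pads) lies 8 mm behind it (robot.nose_length is the distance from the TCP to the fingertips, in m); z points along the fingers, y is the line along which they close (so a half turn about z gives the same grasp; the last joint's range is limited). The gripper opens to 85 mm and grips with 20 to 120 N. Pads are 22 mm wide; open, the fingers measure 114 mm over their backs; the gripper's body (76 mm by 85 mm) begins 54 mm behind the grasp point. The pads swing forward as they close: fully open they stand 13 mm farther back than shut.
Start: joints at [-1.13, 0.469, -0.049, 1.532, 0.024, 1.141, -0.082], TCP at [0.306, 0.602, 0.242] pointing down, gripper open.
Joint ranges: [-2.59, 2.59], [-0.33, 1.99], [-1.39, 1.29], [0.1, 2.45], [-1.04, 4.18], [0.21, 1.99], [-2.66, 2.66]. Speed limits (rad/s): [2.57, 2.57, 3.14, 3.14, 3.14, 3.14, 3.14].

### API

Orientations are given as [roll, pitch, yaw] about the fixed x, y, z axes, in that order (R = Rz(yaw) Ry(pitch) Rx(roll)).
In Python, from plant import robot gives the robot as it stands. Calls block until the motion is done:
- robot.goto(position, orientation): joint-space move of the TCP to a pose.
- robot.move_straight(position, vel=0.15, attitude=None, contact_N=None): straight line of the TCP; attitude=None keeps the orientation; vel is the mean speed in m/s. With contact_N (N) it stops when the force on the tool has changed by that much, and returns True; else False.
- robot.move_joints(angles): joint-space move.
- robot.grip(opening, strength=None): opening from 0.0 (shut) to 1.0 (fully open); strength is the grip in N (None keeps the last); returns when the fingers have stopped.
- robot.sleep(seconds).
- robot.inverse_kinematics(position, orientation): joint angles nearest the present ones, or None.
- robot.sense(): the state.
- robot.grab_frame(name): name is "scene" or "top" or "wrist"; returns a dict with "image" (420x560x3 uint8, red, green, blue), "range_z" (420x560 float32, m along the optical axis (not along the pixel's ray), 0 where there is no reading), "fx", "fy", "cx", "cy" (pixels), "R" (3x3) and "t" (3): a world point X has camera coordinates R X + t. Camera axes: x right, y down, z forward; pixel columns grow to the right and rows downward; lengths in m; the calibration is good to about 2 mm. A picture is of the moment at which its call begins.
A pose or a line that the arm cannot do raises robot.IKError and nothing moves.
- robot.close_job(): hands the job in; it is judged then, once.
The state is a dict: "t": time; "joint_pos": joint angles; "joint_velocities": joint speeds; "effort": joint torques, N m; "tcp_pos": TCP position; "tcp_rot": TCP orientation; "wrist_force": force on the tool from outside, world axes, zero at the start; "torque": the same for the moment, N m; "opening": opening from 0.0 (shut) to 1.0 (fully open); "gripper_force": force on a finger pad.
Only numpy, scipy, OpenCV 4.12 (cv2) and the standard library are available. Lean on these libraries where they do the work, as an engineer would, in place of code of your own. Each camera call takes 0.05 s, during which the arm holds its last target. There are 200 camera calls.

### The job

Free the vial carousel: turn its clamp knob, the smaller bar knob on the foot of the round base, clockwise until it snaps over to released. Then turn the bar knob on top of the carousel clockwise, click by click, to the third stop and not past it, so that the first vial of the row stands under the needle guide; turn by the knob only, without pushing the vials, the needle guide or the things around. Finish while still gripping the carousel's knob and holding it on that stop, since with the clamp off only a light click spring would keep it there when the needle comes down.

Things in the scene. Friction and masses are not known exactly. Their poses are not given: they have to be found in the camera images.
- indexer: fixed grey base of the hand indexer: a round plate 158 mm across with a foot at its -x side, toward the robot; yaw up to 17 degrees. Origin: centre of the underside, on the carousel's axis; z up. It stands in the black recess at z = -0.0075; heights below count from there. Beware the hood's tall side post on the right (x 0.47 to 0.53, y below -0.36): swing the arm to the front before reaching in
- clamp_knob (a joint): turn of the clamp knob, rad, growing clockwise seen from above: 0 = closed (its pawl blocks the carousel), 1.2 = released (end of travel). A spring cam resists with up to 0.25 N m, which falls to nothing at 0.6 and from there snaps the knob on to 1.2, where it stays by itself; let go before 0.6 it snaps back. Starts at 0 to 0.1
- clamp_grip (a point): middle of the clamp knob's grip, on its vertical axis, 111 mm above the underside and 94 mm from the carousel's axis, on the foot. The grip is an upright black bar 36 mm long (point x axis, white line at the +x end), 12 mm thick (point y axis), its top 13 mm above the point; pinch it across its thickness from above. A round collar, 32 mm wide, begins 25 mm under the point
- carousel (a joint): turn of the carousel, rad, growing clockwise seen from above: 0 = home stop, where it starts; it cannot turn back from there. A spring roller clicks into the scallops of its plate every 0.419 rad (24 degrees): stops at 0.419, 0.838, 1.257 and so on. Leaving a stop takes about 0.2 N m, falling to nothing half way; then it is drawn into the next stop as strongly. It stays on a stop by itself unless disturbed
- index_knob: knob on top of the carousel, turning with it: a round black collar of 42 mm diameter and on it an upright bar 42 mm long (body x axis, white line at the +x end), 14 mm thick (body y axis); pinch the bar across its thickness from above. Origin on the axis at the knob's underside, 102 mm above the base's underside; collar top 10 mm and bar top 50 mm above the origin
- index_grip (a point): the point to grip on the carousel's knob: on its axis, 138 mm above the base's underside, 14 mm below the bar's top and 26 mm above the collar. Its axes are those of the knob
- sample_ring: the carousel's white ring, 131 mm across, with 15 pockets and five capped vials (20 mm diameter, fixed in neighbouring pockets on a circle of 52 mm radius), over a scalloped steel plate 148 mm across. Not to be pushed. Origin on the carousel's axis, 26 mm above the base's underside; ring top 44 mm, vial tops 74 mm above the underside
- first_vial_cap (a point): top centre of the first vial of the row, the one that leads as the carousel turns clockwise; at the start it stands three places (72 degrees) before the needle guide
- needle_guide: fixed steel post on the far left of the base with a short arm that carries a small upright bush (13 mm across) over one vial place. Origin on the carousel's axis, 14 mm above the base's underside; the post's top is 101 mm above the underside
- guide_bush (a point): lower end of the needle guide's bush, on its vertical axis, 52 mm from the carousel's axis and 80 mm above the base's underside (6 mm above the vial tops)
- septa_box: small card box, 45 x 62 x 32 mm, bystander. Origin: centre of the underside
- erlenmeyer: glass conical flask, 65 mm across, 97 mm high, bystander. Origin: centre of the underside
- weighing_bottle: small open glass weighing bottle, 35 mm across, 36 mm high, bystander. Origin: centre of the underside

How it is judged:
By the outcome, as a careful person would: the job done as asked, in the order asked, and still so for the second after the job is handed in, while the arm keeps its last pose, push and grip.
It also fails if it takes over 58 s, if anything falls off the work surface, if the arm or the gripper's body presses on something with over 40 N, if the wrist force passes 120 N, or if a joint passes its speed limit or range.

## Working session

There is one attempt and no reset: what is moved stays moved. The work goes in short steps, each a Python script; the robot and the scene stay as the last script left them, time stands still between calls to the robot, and variables do not carry over. Pictures are saved under pics/ and viewed, at most 10 in all, crops included, and the job is handed in when it is done.

```bash
mkdir -p pics; ls; python3 - <<'E'
from plant import robot
import cv2,numpy as np,pickle
s=robot.sense();print(s, robot.nose_length)
for n in["top","scene"]:
    f=robot.grab_frame(n);pickle.dump(f,open(n+".pkl","wb"));cv2.imwrite(f"pics/{n}0.png",f["image"][:,:,::-1]);print(n,f["fx"],f["cx"],f["cy"],-f["R"].T@f["t"],f["R"])
E
```

```text
pics
{'t': 0.0, 'joint_pos': array([-1.12986235,  0.46941634, -0.04859451,  1.53369168,  0.02412581,
        1.14102244, -0.08229627]), 'joint_velocities': array([ 3.46642848e-04, -1.94407179e-04,  1.43426473e-03, -1.34863354e-03,
       -9.92672248e-04, -4.48991191e-05, -3.76511565e-04]), 'effort': array([-9.24353335e-04, -5.10317409e+01, -4.70713049e-02, -2.37707698e+01,
        1.07547719e-02,  7.58473790e-03, -2.20708068e-05]), 'tcp_pos': array([0.30533737, 0.6013536 , 0.24127929]), 'tcp_rot': array([-3.13964383e+00,  9.67014786e-05,  2.67180447e+00]), 'wrist_force': array([ 0.09315035, -0.20544742, -0.31454715]), 'torque': array([ 0.03360983,  0.01225756, -0.00621438]), 'gripper_force': 0.0, 'opening': 0.9996720280101435} 0.011
top 534.9061825309186 266.5837287140279 220.41166741894992 [ 0.39931251 -0.08950371  1.02862266] [[ 0.28108009 -0.95967991  0.00290827]
 [-0.91701415 -0.26947486 -0.29405501]
 [ 0.28298239  0.07998609 -0.95578407]]
scene 404.28566913883617 276.8824501296358 207.49685114967747 [ 0.01645886 -0.35553152  0.5919536 ] [[ 0.44299309 -0.89634322 -0.01805409]
 [-0.49063227 -0.2255286  -0.84167501]
 [ 0.75035798  0.38171413 -0.53968253]]
```

View pics/top0.png

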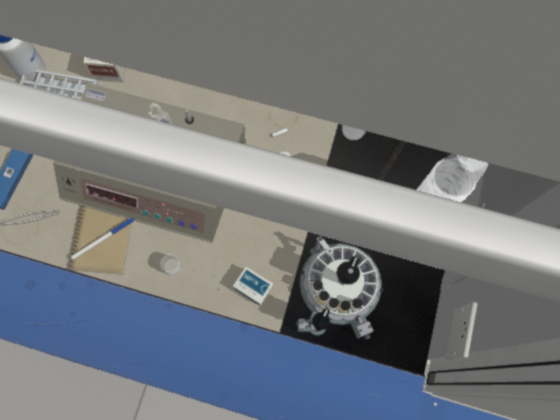

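View pics/scene0.png

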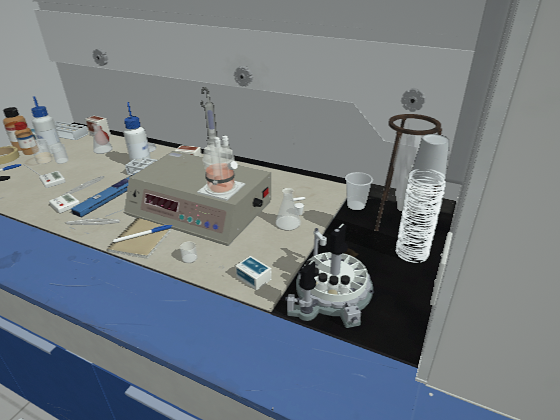

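```bash
cat > h.py <<'E'
import numpy as np,pickle,cv2
def ray(f,u,v,z):
    c=-f["R"].T@f["t"];d=f["R"].T@np.array([(u-f["cx"])/f["fx"],(v-f["cy"])/f["fy"],1])
    return c+d*(z-c[2])/d[2]
def pt(f,u,v):
    d=f["range_z"][int(round(v)),int(round(u))]
    return f["R"].T@(d*np.array([(u-f["cx"])/f["fx"],(v-f["cy"])/f["fy"],1])-f["t"])
def proj(f,X):
    p=f["R"]@np.asarray(X)+f["t"];return f["fx"]*p[0]/p[2]+f["cx"],f["fy"]*p[1]/p[2]+f["cy"]
E
python3 - <<'E'
from h import *
t=pickle.load(open("top.pkl","rb"))["image"][230:350,285:390];s=pickle.load(open("scene.pkl","rb"))["image"][215:335,275:385]
a=cv2.resize(t,None,fx=3.7,fy=3.7,interpolation=2);b=cv2.resize(s,None,fx=3.6,fy=3.7,interpolation=2)
cv2.imwrite("pics/c1.png",np.hstack([a,b])[:,:,::-1])
E
```

```text
(no output)
```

View pics/c1.png

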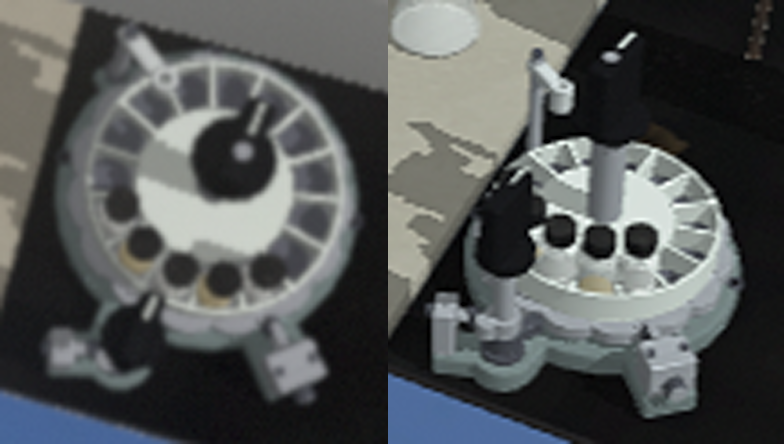

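```bash
python3 - <<'E'
from h import *
t=pickle.load(open("top.pkl","rb"));s=pickle.load(open("scene.pkl","rb"))
b=-0.0075
T=lambda x,y,z:print(x,y,z,ray(t,285+x/3.7,230+y/3.7,b+z),pt(t,285+x/3.7,230+y/3.7))
S=lambda x,y,z:print(x,y,z,ray(s,275+(x-388)/3.6,215+y/3.7,b+z),pt(s,275+(x-388)/3.6,215+y/3.7))
T(243,151,.152);T(262,108,.152);T(152,305,.124);T(135,335,.10);T(210,185,.044);T(122,207,.074);T(268,270,.074);T(167,78,.1)
print("scene");S(611,58,.152);S(630,40,.152);S(528,178,.124)
E
```

```text
243 151 0.152 [ 0.61585603 -0.17609095  0.1445    ] [ 0.61550621 -0.17595107  0.14592827]
262 108 0.152 [ 0.63775818 -0.17970006  0.1445    ] [ 0.63799613 -0.17979006  0.14361773]
152 305 0.124 [ 0.54119384 -0.15579435  0.1165    ] [ 0.54125835 -0.15582449  0.11608525]
135 335 0.1 [ 0.52916798 -0.15338453  0.0925    ] [ 0.5257774  -0.15171657  0.11694256]
210 185 0.044 [ 0.62053107 -0.17474841  0.0365    ] [ 0.60185238 -0.16755074  0.12027034]
122 207 0.074 [ 0.59108844 -0.13338896  0.0665    ] [ 0.59060506 -0.13327835  0.06892507]
268 270 0.074 [ 0.58120622 -0.20930225  0.0665    ] [ 0.58064475 -0.20893245  0.06946988]
167 78 0.1 [ 0.65329657 -0.13714532  0.0925    ] [ 0.65692062 -0.1378251   0.07914266]
scene
611 58 0.152 [ 0.61347841 -0.17702572  0.1445    ] [ 0.61368589 -0.17696368  0.1443445 ]
630 40 0.152 [ 0.63265319 -0.18090991  0.1445    ] [ 0.63324109 -0.18074331  0.1440731 ]
528 178 0.124 [ 0.5398895 -0.1611534  0.1165   ] [ 0.54336273 -0.1598636   0.11334512]
```

```bash
python3 - <<'E'
from h import *
t=pickle.load(open("top.pkl","rb"));s=pickle.load(open("scene.pkl","rb"))
print("beam",pt(t,250,150),pt(t,50,110),pt(t,500,220))
print("dark",pt(t,300,40))
for f in(t,s):
    v,u=np.mgrid[0:420,0:560];d=f["range_z"]
    P=np.stack([(u-f["cx"])/f["fx"]*d,(v-f["cy"])/f["fy"]*d,d],-1)-f["t"];P=(P@f["R"])[d>0]
    for x0 in np.arange(.3,.9,.1):
        print(round(x0,1),[ (lambda q: round(float(q.max()),2) if len(q) else None)(P[(abs(P[:,0]-x0-.05)<.05)&(abs(P[:,1]-y0-.05)<.05)][:,2]) for y0 in np.arange(-.5,.7,.1)])
E
```

```text
beam [ 0.50214476 -0.05169811  0.78983892] [0.4949546  0.05035712 0.78948461] [ 0.50116573 -0.17437183  0.78942213]
dark [ 0.46608399 -0.07735871  0.93485104]
0.3 [None, -0.01, -0.0, -0.0, -0.0, -0.0, -0.0, -0.0, -0.0, -0.0, None, None]
0.4 [0.42, 0.48, 0.79, 0.96, 0.96, 0.91, 0.01, 0.01, 0.02, 0.01, -0.03, None]
0.5 [None, 0.47, 0.79, 0.79, 0.79, 0.79, 0.04, 0.03, 0.03, 0.02, 0.03, None]
0.6 [None, 0.44, 0.04, 0.15, 0.01, 0.1, 0.11, 0.11, 0.11, 0.11, 0.03, None]
0.7 [None, 0.43, 0.28, 0.01, 0.01, 0.01, 0.35, None, None, 0.01, 0.01, None]
0.8 [None, 0.28, 0.28, 0.03, 0.03, 0.11, 0.14, 0.11, 0.11, 0.11, 0.16, 0.1]
0.9 [None, 0.02, -0.0, 0.07, 0.04, 0.01, 0.01, 0.01, 0.08, 0.08, 0.1, 0.01]
0.3 [None, -0.01, -0.01, -0.01, -0.01, -0.01, -0.01, -0.01, -0.01, -0.01, -0.01, -0.14]
0.4 [0.55, 0.55, 0.0, 0.0, 0.01, 0.01, 0.01, 0.01, 0.02, 0.01, 0.01, 0.01]
0.5 [None, 0.55, 0.07, 0.14, 0.04, 0.04, 0.04, 0.03, 0.03, 0.01, 0.02, 0.02]
0.6 [None, 0.54, 0.04, 0.15, 0.01, 0.2, 0.23, 0.1, 0.1, 0.1, 0.03, 0.02]
0.7 [None, 0.53, 0.28, -0.01, 0.1, 0.19, 0.35, 0.1, 0.1, 0.1, 0.03, 0.01]
0.8 [None, 0.28, 0.28, 0.25, 0.03, 0.1, 0.1, 0.1, 0.1, 0.1, 0.2, 0.16]
0.9 [None, 0.24, 0.26, 0.26, 0.08, 0.01, 0.01, None, 0.07, 0.07, 0.16, 0.2]
```

```bash
python3 - <<'E'
from h import *
from plant import robot
R=[np.pi,0,2.94]
robot.goto([0.46,0.05,0.28],R)
robot.move_straight([0.50,-0.15,0.28],vel=.25)
s=robot.sense();print(s["t"],s["joint_pos"],s["tcp_pos"],s["tcp_rot"])
f=robot.grab_frame("wrist");pickle.dump(f,open("w1.pkl","wb"));cv2.imwrite("pics/w1.png",f["image"][:,:,::-1])
print(f["fx"],-f["R"].T@f["t"],proj(f,[.615,-.1765,.1445]),proj(f,[.526,-.152,.1165]))
E
```

```text
3.1333 [-0.18578346  0.18781281  0.45960009  1.86733761 -0.0934443   1.10818307
  1.67995951] [ 0.50005113 -0.14842545  0.27970796] [ 3.14085433e+00 -8.40443227e-04  2.94208010e+00]
378.75657678787763 [ 0.42982169 -0.13484568  0.41115655] (np.float64(280.7599188527456), np.float64(350.41308263804)) (np.float64(288.6423336249379), np.float64(232.3637436787659))
```

View pics/w1.png

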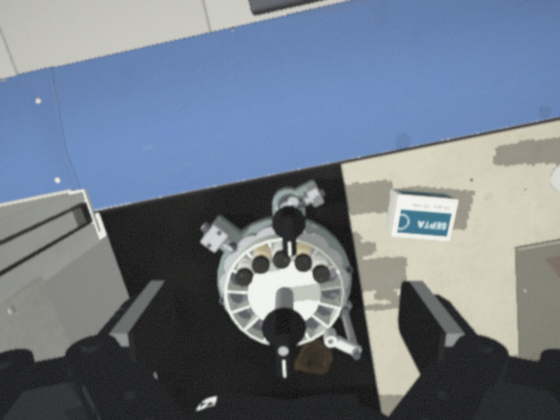

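```bash
python3 - <<'E'
from h import *
f=pickle.load(open("w1.pkl","rb"));im=f["image"].min(2).astype(int)
print(im[228:260,282:298]);print(im[340:382:2,274:294])
for u,v,z in[(289,240,.1165),(290,252,.1165),(283,351,.1445),(284,360,.1445),(284.5,375,.1445)]:print(ray(f,u,v,z),pt(f,u,v))
# depth points of the bar tops
v,u=np.mgrid[0:420,0:560];d=f["range_z"]
P=(np.stack([(u-f["cx"])/f["fx"]*d,(v-f["cy"])/f["fy"]*d,d],-1)-f["t"])@f["R"]
for c,z in[((.526,-.152),.1165),((.615,-.1765),.1445)]:
    m=(d>0)&(np.hypot(P[...,0]-c[0],P[...,1]-c[1])<.04)&(abs(P[...,2]-z)<.006)
    q=P[m][:,:2].astype(np.float32);r=cv2.minAreaRect(q*1000);print(len(q),q.mean(0),P[m][:,2].mean(),r)
E
```

```text
[[ 41  39  40  43  40  39  39  39  39  40  36  38  34  35  30  34]
 [ 38  42  45  41  42  44  41  38  39  38  40  33  36  31  36  37]
 [ 44  43  40  39  48  45  42  41  38  40  40  39  31  34  26  25]
 [ 42  42  45  47  43  41  43  37  32  44  41  33  34  31  23  35]
 [ 40  40  43  42  39  42  45  40  45  36  37  35  38  30  30  36]
 [ 43  45  38  46  40  45  39  42  40  40  38  40  31  33  31  35]
 [ 40  39  44  40  43  40  46  40  37  41  42  36  38  30  34  37]
 [ 43  39  43  43  44  44  41  40  45  42  36  37  33  30  32  39]
 [ 48  40  41  46  44  38  43  43  44  39  41  39  36  34  43  66]
 [ 83  52  45  41  39  41  42  34  42  40  45  39  36  41  67  95]
 [119  60  45  41  41  35  39  44  38  39  38  38  44  58  94 123]
 [136  66  47  40  43  39  40  44  47  38  36  42  41  70 123 160]
 [130  67  40  42  40  50  63  69  63  47  37  38  42  77 139 180]
 [118  67  46  45  49  72 111 122 113  74  47  38  44  80 131 174]
 [112  68  50  41  57 105 159 180 157 102  58  42  44  64 108 148]
 [115  69  43  45  64 125 190 215 190 124  58  41  35  56  91 129]
 [119  71  44  42  66 128 19
[... 2810 characters left out ...]
  30  28
   35  33]]
[ 0.53255344 -0.15300661  0.1165    ] [ 0.53282609 -0.15305481  0.11571798]
[ 0.54308276 -0.15425584  0.1165    ] [ 0.54297028 -0.15423656  0.11679261]
[ 0.6159056  -0.17481986  0.1445    ] [ 0.6156262  -0.17475984  0.14490037]
[ 0.62447525 -0.1757268   0.1445    ] [ 0.62454069 -0.17574054  0.14441035]
[ 0.63886372 -0.17822263  0.1445    ] [ 0.63942822 -0.17833977  0.14377992]
593 [ 0.52813363 -0.1524132 ] 0.11546215906055174 ((529.1911010742188, -152.6219482421875), (12.003252983093262, 35.36591720581055), 81.27133178710938)
763 [ 0.6183127  -0.17522848] 0.1435026393526596 ((620.2904052734375, -175.6435546875), (14.053339004516602, 42.53032684326172), 81.16134643554688)
```

```bash
cat >> h.py <<'E'
C=np.array([.5292,-.1526]);A=np.array([.6205,-.1758]);Y0=2.99
def st(robot,l=""):
    s=robot.sense();print(l,round(s["t"],2),s["tcp_pos"].round(4),s["tcp_rot"].round(3),"F",s["wrist_force"].round(1),"M",s["torque"].round(2),"op",round(s["opening"],3),"g",round(s["gripper_force"],1));return s
def turn(robot,c,z,y0,y1,step=.15):
    n=int(np.ceil(abs(y1-y0)/step))
    for y in np.linspace(y0,y1,n+1)[1:]:
        robot.goto([*c,z],[np.pi,0,y]);st(robot,round(float(y),2))
E
python3 - <<'E'
from h import *
from plant import robot
robot.grip(.5)
robot.goto([*C,.20],[np.pi,0,Y0])
hit=robot.move_straight([*C,.0955],vel=.08,contact_N=8);print(hit);st(robot)
if not hit:
    robot.grip(0.0,40);st(robot,"grip")
    turn(robot,C,.0955,Y0,Y0-1.15)
    f=robot.grab_frame("wrist");cv2.imwrite("pics/w2.png",f["image"][:,:,::-1])
E
```

```text
False
 5.57 [ 0.5296 -0.1527  0.096 ] [3.142e+00 1.000e-03 2.990e+00] F [ 0.8  0.1 -0.7] M [-0.03 -0.    0.01] op 0.498 g 0.0
grip 5.94 [ 0.5294 -0.1526  0.0959] [3.141e+00 1.000e-03 2.990e+00] F [0.4 0.6 3.2] M [ 0.08  0.15 -0.13] op 0.135 g 41.4
2.85 6.19 [ 0.5295 -0.1525  0.0959] [-3.141  0.     2.85 ] F [-2.5  1.   4.2] M [0.17 0.17 0.11] op 0.131 g 41.8
2.7 6.44 [ 0.5296 -0.1523  0.0959] [3.141 0.    2.706] F [-1.4  1.5  4.3] M [0.25 0.16 0.04] op 0.132 g 41.9
2.56 6.69 [ 0.5297 -0.1521  0.0959] [3.141 0.    2.562] F [0.1 1.3 5. ] M [0.33 0.12 0.04] op 0.135 g 41.9
2.42 6.94 [ 0.5298 -0.152   0.0959] [3.14  0.    2.418] F [-0.3  1.7  6.2] M [0.4  0.02 0.01] op 0.136 g 41.9
2.27 7.19 [ 0.53   -0.1518  0.0959] [3.14  0.    2.275] F [0.6 3.9 4.7] M [ 0.43  0.01 -0.12] op 0.134 g 41.9
2.13 7.44 [ 0.5302 -0.1517  0.0959] [ 3.14  -0.     2.131] F [1.2 3.  5.7] M [ 0.54 -0.06 -0.14] op 0.136 g 41.9
1.98 7.69 [ 0.5304 -0.1516  0.0959] [ 3.14  -0.     1.988] F [1.2 3.2 4.5] M [ 0.54 -0.11 -0.17] op 0.129 g 41.9
1.84 7.94 [ 0.5306 -0.1515  0.0959] [ 3.139e+00 -1.000e-03  1.844e+00] F [1.1 3.7 4.9] M [ 0.61 -0.29 -0.24] op 0.135 g 41.9
```

```bash
python3 - <<'E'
from h import *
from plant import robot
turn(robot,C,.0955,Y0-1.15,Y0-1.22,.07)
robot.grip(.4);st(robot)
robot.move_straight([*C,.22],vel=.12)
robot.move_straight([.50,-.15,.28],vel=.15,attitude=[np.pi,0,2.94])
st(robot)
f=robot.grab_frame("wrist");pickle.dump(f,open("w3.pkl","wb"));cv2.imwrite("pics/w3.png",f["image"][200:400,180:380][:,:,::-1].repeat(3,0).repeat(3,1))
v,u=np.mgrid[0:420,0:560];d=f["range_z"]
P=(np.stack([(u-f["cx"])/f["fx"]*d,(v-f["cy"])/f["fy"]*d,d],-1)-f["t"])@f["R"]
for c,z in[(C,.1165),(A,.1445)]:
    m=(d>0)&(np.hypot(P[...,0]-c[0],P[...,1]-c[1])<.04)&(abs(P[...,2]-z)<.006)
    print(cv2.minAreaRect(P[m][:,:2].astype(np.float32)*1000))
E
```

```text
1.81 8.24 [ 0.5306 -0.1515  0.0959] [ 3.139e+00 -1.000e-03  1.808e+00] F [3.3 3.3 4.1] M [ 0.85 -0.42 -0.15] op 0.136 g 41.9
1.77 8.49 [ 0.5306 -0.1515  0.0959] [ 3.14  -0.     1.777] F [2.9 3.1 5.2] M [ 0.8  -0.41  0.53] op 0.132 g 42.3
 8.84 [ 0.5284 -0.1531  0.0951] [-3.14  0.    1.77] F [-0.1 -0.1 -0.8] M [ 0.04  0.02 -0.03] op 0.399 g 0.0
 11.34 [ 0.4999 -0.15    0.2796] [-3.141e+00 -1.000e-03  2.939e+00] F [-0.2  0.2  0.9] M [-0.02 -0.02 -0.02] op 0.4 g 0.0
((529.515625, -152.6802978515625), (12.42773151397705, 36.004947662353516), 12.215876579284668)
((620.1163940429688, -175.59390258789062), (14.002243995666504, 41.999420166015625), 80.3010025024414)
```

View pics/w3.png

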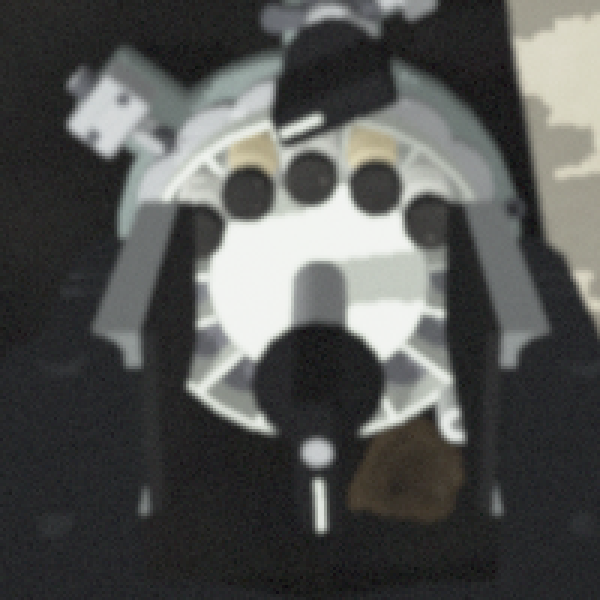

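```bash
python3 - <<'E'
from h import *
from plant import robot
A=np.array([.6203,-.1757]);Y=2.98;z=.1225
robot.grip(.5)
robot.goto([*A,.24],[np.pi,0,Y])
hit=robot.move_straight([*A,z],vel=.08,contact_N=8);print(hit);st(robot)
if not hit:
    robot.grip(0.0,60);st(robot,"grip")
    for k in range(3):
        turn(robot,A,z,Y-k*.4189,Y-(k+1)*.4189,.11);robot.sleep(.3);st(robot,"stop")
    for n in["top","scene","wrist"]:
        f=robot.grab_frame(n);pickle.dump(f,open(n+"2.pkl","wb"))
t=pickle.load(open("top2.pkl","rb"))["image"][230:350,285:390];s=pickle.load(open("scene2.pkl","rb"))["image"][215:335,275:385]
a=cv2.resize(t,None,fx=3.7,fy=3.7,interpolation=2);b=cv2.resize(s,None,fx=3.6,fy=3.7,interpolation=2)
cv2.imwrite("pics/c2.png",np.hstack([a,b])[:,:,::-1])
cv2.imwrite("pics/w4.png",f["image"][:,:,::-1])
E
```

```text
False
 13.84 [ 0.6206 -0.1758  0.1231] [-3.142e+00  1.000e-03  2.980e+00] F [-1.3 -0.4 -0.2] M [ 0.01 -0.05  0.06] op 0.5 g 0.0
grip 14.21 [ 0.6205 -0.1756  0.123 ] [3.141 0.    2.98 ] F [-0.8  0.7  2.6] M [0.15 0.16 0.16] op 0.156 g 59.5
2.88 14.46 [ 0.6206 -0.1754  0.1229] [3.141 0.    2.878] F [-0.9  0.9  5.8] M [0.34 0.26 0.06] op 0.151 g 59.9
2.77 14.71 [ 0.6206 -0.1752  0.123 ] [3.141 0.    2.773] F [-0.1  2.3  4.6] M [ 0.34  0.28 -0.04] op 0.156 g 60.0
2.67 14.96 [ 0.6207 -0.175   0.123 ] [3.14  0.    2.668] F [-0.9  2.6  5.3] M [ 0.4   0.25 -0.17] op 0.159 g 60.0
2.56 15.21 [ 0.6207 -0.1749  0.1229] [ 3.141 -0.     2.564] F [-0.5  3.1  6. ] M [0.38 0.19 0.05] op 0.151 g 60.0
stop 15.51 [ 0.6207 -0.1749  0.123 ] [ 3.14  -0.     2.564] F [-0.6  2.7  4.7] M [ 0.37  0.29 -0.01] op 0.156 g 60.0
2.46 15.76 [ 0.6209 -0.1748  0.123 ] [ 3.14  -0.     2.459] F [-2.2  2.9  5. ] M [0.44 0.21 0.07] op 0.157 g 60.0
2.35 16.01 [ 0.621  -0.1747  0.123 ] [ 3.14  -0.     2.354] F [-0.5  3.1  5.5] M [ 0.55  0.15 -0.03] op 0.155 g 60.0
2.25 16.26 [ 0.6211 -0.1745  0.1229] [ 3.140e+00 -1.000e-03 
[... 247 characters left out ...]
e-03  2.146e+00] F [0.3 2.3 5.1] M [0.57 0.11 0.03] op 0.155 g 60.0
2.04 17.06 [ 0.6214 -0.1743  0.123 ] [ 3.140e+00 -1.000e-03  2.041e+00] F [0.4 3.  5.4] M [ 0.61 -0.    0.05] op 0.153 g 60.0
1.93 17.31 [ 0.6215 -0.1743  0.1229] [ 3.139e+00 -1.000e-03  1.936e+00] F [-0.1  3.6  5.2] M [ 0.63 -0.04 -0.06] op 0.154 g 60.0
1.83 17.56 [ 0.6217 -0.1742  0.1229] [ 3.139e+00 -1.000e-03  1.831e+00] F [0.6 3.8 5.3] M [ 0.67 -0.14 -0.19] op 0.153 g 60.0
1.72 17.81 [ 0.6218 -0.1742  0.123 ] [ 3.139e+00 -1.000e-03  1.727e+00] F [0.3 3.7 5.2] M [ 0.67 -0.13  0.05] op 0.155 g 60.0
stop 18.11 [ 0.6218 -0.1742  0.123 ] [ 3.139e+00 -1.000e-03  1.727e+00] F [2.8 5.2 4.7] M [ 0.74 -0.28  0.05] op 0.154 g 60.0
```

View pics/c2.png

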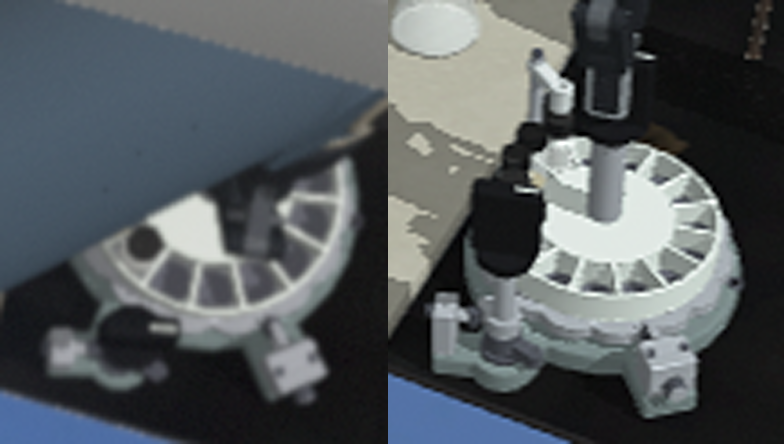

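View pics/w4.png

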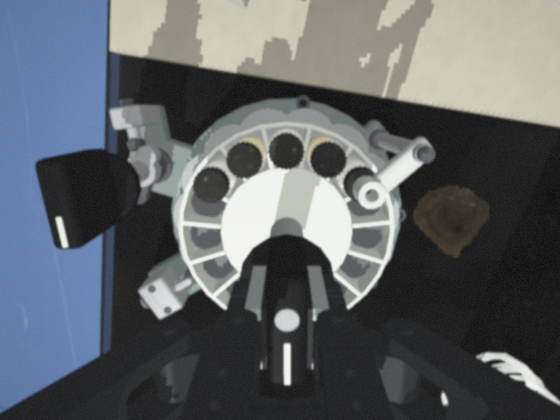

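```bash
python3 - <<'E'
from h import *
def caps(n,pts):
    f=pickle.load(open(n,"rb"));g=cv2.GaussianBlur(f["image"].min(2),(3,3),0);out=[]
    for u,v,r in pts:
        m=np.zeros(g.shape,np.uint8);cv2.circle(m,(u,v),r,1,-1)
        _,lab,stt,cen=cv2.connectedComponentsWithStats(((g<62)&(m>0)).astype(np.uint8))
        k=1+np.argmax(stt[1:,4]);X=ray(f,*cen[k],.0665);out.append(X[:2]);
    return np.array(out)
a=caps("w1.pkl",[(244,276,9),(261,265,9),(281,260,9),(302,262,9),(321,273,9)])
b=caps("wrist2.pkl",[(211,185,20),(244,159,20),(287,150,20),(327,158,20)])
for P in(a,b):
    d=P-np.array([.6203,-.1757]);print(P.round(4).tolist(),np.hypot(*d.T).round(4),np.degrees(np.unwrap(np.arctan2(d[:,1],d[:,0]))).round(2))
f=pickle.load(open("wrist2.pkl","rb"));X=ray(f,370,193,.0725+.012);d=X[:2]-[.6203,-.1757];print("bush",X,np.hypot(*d),np.degrees(np.arctan2(d[1],d[0])))
E
```

```text
[[0.578, -0.2059], [0.5685, -0.1882], [0.567, -0.167], [0.5748, -0.1471], [0.5889, -0.1323]] [0.0519 0.0533 0.054  0.0537 0.0536] [-144.49 -166.49 -189.27 -212.17 -234.1 ]
[[0.579, -0.1454], [0.5934, -0.1316], [0.6135, -0.1243], [0.6342, -0.1252]] [0.0512 0.0517 0.0518 0.0524] [143.76 121.33  97.52  74.6 ]
bush [ 0.65386478 -0.13534148  0.0845    ] 0.05249194399168206 50.25088073856307
```

```bash
python3 -c "
from plant import robot
from h import st
st(robot);print(robot.close_job())"
```

```text
18.26 [ 0.6218 -0.1742  0.123 ] [ 3.139e+00 -1.000e-03  1.727e+00] F [2.4 4.3 5.3] M [ 0.78 -0.33  0.03] op 0.153 g 60.0
the job is handed in; nothing more can be done
None
```

The clamp is released and the carousel is on its third stop, with the first vial under the needle guide; I handed the job in at about 18 s with the knob still gripped.

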